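# Screw down the loose flask cap on the hallway shelf

## Robot

A 7-joint arm with a two-finger parallel gripper is mounted at the origin on the work surface. World frame = base frame: x ahead of the robot, y to its left, z up, the work surface at z = 0. Lengths are in m, angles in rad, forces in N, time in s.
With the tool pointing down it reaches from about 0.4 to 0.85 m from the base axis. Payload 6.9 kg.
Tool frame: the origin (TCP) lies on the centre line of the jaws, within the pads' length; the fingertips stand 11 mm ahead of it and the grasp point (between the pads) lies 8 mm behind it; z points along the fingers, y is the direction in which the jaws open and shut (so a half turn about z gives the same grasp; the last joint's range is limited). The gripper opens to 85 mm and grips with 20 to 120 N. Pads are 22 mm wide; open, the fingers measure 114 mm over their backs; the gripper's body (76 mm by 85 mm) begins 54 mm behind the grasp point. The pads swing forward as they close: fully open they stand 13 mm farther back than shut.
Start: joints at [-1.238, 0.507, -0.238, 1.5, 0.126, 1.149, -0.155], TCP at [0.141, 0.609, 0.242] pointing down, gripper open.
Joint ranges: [-3.08, 3.08], [-0.24, 2.05], [-1.43, 1.35], [0, 2.5], [-1.52, 4.66], [0.17, 1.96], [-2.89, 2.89]. Speed limits (rad/s): [2.39, 2.39, 3.14, 3.14, 3.14, 3.14, 3.14].

## Interface

Orientations are given as a 3x3 rotation matrix whose columns are the frame's x, y, z axes.
In Python, from rig import manip gives the robot as it stands. The module is installed in compiled form; this text tells all that it offers.
- The arm moves only by the tool servo_tool, never from a script. Its argument "commands" is a list of rows, each an object of numbers: "dx", "dy", "dz": the shift along the tool's x, y, z as a fraction of full scale; "twist": the turn about the tool's z as a fraction of full scale; "gripper": the opening, from 0 (shut) to 1 (fully open). A call has 1 to 10 rows; each row is the pose to reach, as a shift and turn from the pose commanded when the call began, along the tool's axes at that moment, turning the shorter way round; what a row does not reach only later rows make up. Full scale, the value 1, is 0.2 m for a shift and 180 degrees for a turn. A row lasts 1/10 s, in which the tool goes at most 50 mm and 8.59 degrees, less where a joint would pass 70% of its speed; a pose out of reach is approached as far as the arm can. A call with a number of a shift or a turn outside -1 to 1 is refused whole. A call with a gripper value outside its range is refused whole. The fingers move at their own pace and stop on an object; "newtons" is the grip in N (left out, the last holds). Time passes only in rows, so rows that repeat a pose let the fingers close. It gives the time, the measured TCP pose, the force and the opening at its end, in the units of the state.
- manip.state(): the state, without advancing time (a new reading comes with each control period).
- manip.capture(name): name is "scene" or "top"; returns a dict with "pixels" (384x512x3 uint8, red, green, blue), "mtx" (3x3 intrinsics, pixels), "world_to_cam" (4x4, takes a point from world to camera coordinates). Camera axes: x right, y up, looking along -z (the intrinsics and any distortion apply to the point x, -y, -z); pixel columns grow to the right and rows downward; lengths in m; the calibration is good to about 2 mm. A picture is of the moment at which its call begins. There is no depth.
- manip.close_job(): hands the job in, once; it reports no verdict.
The state is a dict: "clock": time; "joint_pos": joint angles; "qvel": joint speeds; "effort": joint torques, N m; "eef_pos": TCP position; "tool_rot": TCP orientation; "ft_force": force on the tool from outside, world axes, zero at the start; "moment": the same for the moment, N m; "gripper_width": opening from 0.0 (shut) to 1.0 (fully open).
Only numpy, scipy, OpenCV 4.12 (cv2) and the standard library are available. Lean on these libraries where they do the work, as an engineer would, in place of code of your own. Each camera call takes 0.05 s, during which the arm holds its last target.

## Task

The cap of the short, wide steel flask in the screwed-down holder is only resting on its neck, out of step with the thread. Without lifting it off, turn it backwards (anticlockwise seen from above) until it drops onto the start of the thread, then screw it clockwise fully down to its stop and let go. Leave the tall, slim flask standing where it is.

Things in the scene. Friction and masses are not known exactly. Their poses are not given: they have to be found in the camera images.
- flask: Short wide bare-metal flask, 80 mm across, clamped upright in a square holder (112 x 112 x 6 mm) screwed to the shelf; it cannot move or turn. Origin: on its axis at the shelf; z up; x points at the D-shaped carry loop on its side (40 mm beyond the body, its top 80 mm above the shelf).
- neck (a point): Centre of the flask's neck top (43 mm across), 124 mm above the shelf, axes as the flask. Hidden 3-start thread: the cap drops in when its bar lies in line with the loop (flask x) within 10 degrees; about 10 degrees farther back is a stop. From the line-up the thread runs 66 degrees clockwise from above to the home stop, sinking 5 mm evenly. About 1 mm play; only friction resists.
- cap: Loose plastic screw cap, about 90 g. Ribbed black skirt 65 mm across, 27.5 mm high, flat top with an upright grey grip bar 54 long, 14 thick, 32 high. Origin: centre of skirt's lower rim; z up; x along bar. Origin above the shelf: 116.5 mm at start, 107 dropped in, 102 home. Bar starts 25 to 50 degrees clockwise of flask x; forward it jams at 57 unless dropped in; home at 66.
- slim_flask: Bystander: tall slim bare-metal flask, 58 mm across and 209 mm high, loose, about 0.7 kg, already closed by a smaller black cap with a grey grip bar, and with the same kind of carry loop. Stands free on the shelf. Origin: centre of its underside; z up; x towards its loop.
Things that resemble listed ones, but are neither listed nor needed, are in the scene too. There is more than one size of the cap; the one meant has the size given above.

How it is judged:
On the way:
1. the cap has been turned back in line with the loop and has dropped onto the start of the thread (z of cap in the frame of flask below 0.1095 m and angle between the x axis of cap and the x axis of flask, either way round below 0.35 rad and angle between cap's own z axis and vertical below 0.12 rad), for 0.1 s.
At the end, for the whole second after the job is handed in: The cap is on the wide flask's thread, upright and at rest, turned to within 15 degrees of the home stop and down to within 2.5 mm of its home height; the slim flask stands upright within 30 mm of where it was (z of cap in the frame of flask below 0.1045 m and angle between the x axis of cap and the x axis of flask, either way round above 0.89 rad and horizontal distance between cap and flask below 0.006 m and angle between cap's own z axis and vertical below 0.12 rad and linear speed of cap below 0.02 m/s and angular speed of cap below 0.2 rad/s and distance of slim_flask from where it was at the start of the episode below 0.03 m and angle between slim_flask's own z axis and vertical below 0.2 rad); the robot touches nothing.
It fails at once if the cap was lifted off the neck (more than 8 mm above where it rested) (z of cap in the frame of flask above 0.1245 m).
It fails at once if the slim flask was knocked over or pushed away (tipped over 0.35 rad or moved over 40 mm) (distance of slim_flask from where it was at the start of the episode above 0.04 m or angle between slim_flask's own z axis and vertical above 0.35 rad).
It also fails if it takes over 37 s, if anything falls off the work surface, if the arm or the gripper's body presses on something with over 40 N, if the wrist force passes 120 N, or if a joint passes its speed limit or range.

## Working session

There is one attempt and no reset: what is moved stays moved. The work goes in short steps, Python scripts to look and compute and a tool call to move; the robot and the scene stay as the last step left them, time stands still between calls to the robot, and variables do not carry over. Pictures are saved under pics/ and viewed, and the job is handed in when it is done.

Besides the shell and the picture viewer there is one more tool, called after "Call:" as a command line: name --argument value ..., lists and objects as JSON in quotes. servo_tool: Moves the arm, as the interface text tells. Its arguments: {"type":"object","properties":{"commands":{"type":"array","items":{"type":"object","properties":{"dx":{"type":"number","minimum":-1,"maximum":1},"dy":{"type":"number","minimum":-1,"maximum":1},"dz":{"type":"number","minimum":-1,"maximum":1},"twist":{"type":"number","minimum":-1,"maximum":1},"gripper":{"type":"number"}}}},"newtons":{"type":"number"}},"required":["commands"]}

```bash
mkdir -p pics
python3 - <<'E'
from rig import manip
import cv2,numpy as np,pickle
s=manip.state();print({k:np.round(v,3).tolist() for k,v in s.items()})
for n in("scene","top"):
    c=manip.capture(n);pickle.dump(c,open(f"{n}0.pkl","wb"))
    cv2.imwrite(f"pics/{n}0.png",c["pixels"][:,:,::-1]);print(c.keys(),np.round(c["mtx"],1).tolist(),np.round(c["world_to_cam"],3).tolist())
E
```

```text
{'clock': 0.0, 'joint_pos': [-1.238, 0.508, -0.238, 1.501, 0.126, 1.149, -0.155], 'qvel': [0.001, 0.001, 0.0, 0.0, 0.0, 0.001, 0.001], 'effort': [0.0, -62.06, -2.187, -24.965, 0.012, 0.012, -0.0], 'eef_pos': [0.141, 0.608, 0.241], 'tool_rot': [[-0.974, 0.226, -0.0], [0.226, 0.974, -0.002], [-0.0, -0.002, -1.0]], 'ft_force': [-0.596, 0.279, -0.099], 'moment': [-0.019, -0.038, 0.016], 'gripper_width': 1.0}
dict_keys(['pixels', 'mtx', 'world_to_cam']) [[352.5, 0.0, 254.3], [0.0, 352.5, 194.0], [0.0, 0.0, 1.0]] [[-0.883, 0.469, -0.021, 0.452], [-0.343, -0.614, 0.711, 0.147], [0.321, 0.635, 0.703, -0.975], [0.0, 0.0, 0.0, 1.0]]
dict_keys(['pixels', 'mtx', 'world_to_cam']) [[406.5, 0.0, 253.8], [0.0, 406.5, 193.6], [0.0, 0.0, 1.0]] [[0.003, -1.0, 0.02, 0.047], [0.992, 0.005, 0.127, -0.546], [-0.127, 0.02, 0.992, -0.834], [0.0, 0.0, 0.0, 1.0]]
```

View pics/scene0.png

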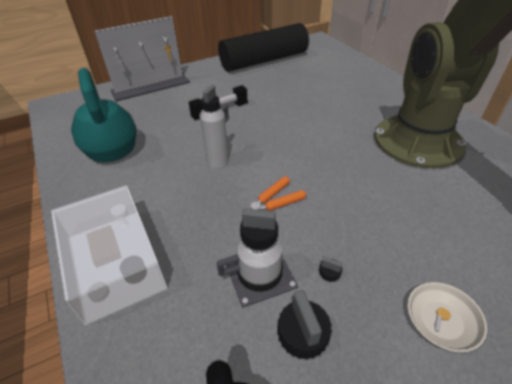

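View pics/top0.png

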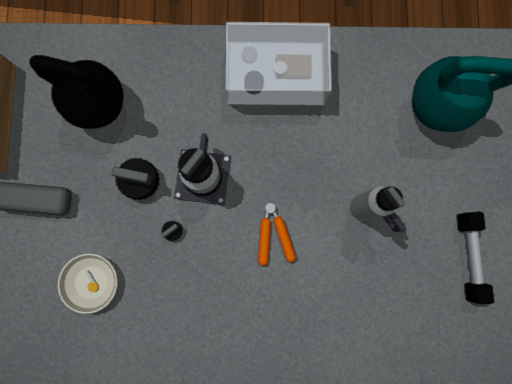

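Run:
```python
import cv2,pickle
t=pickle.load(open("top0.pkl","rb"))["pixels"][120:220,160:270,::-1]
s=pickle.load(open("scene0.pkl","rb"))["pixels"][195:315,200:310,::-1]
cv2.imwrite("pics/zt.png",cv2.convertScaleAbs(cv2.resize(t,None,fx=6,fy=6,interpolation=2),alpha=1.8))
cv2.imwrite("pics/zs.png",cv2.convertScaleAbs(cv2.resize(s,None,fx=5,fy=5,interpolation=2),alpha=1.4))
```

```text
(no output)
```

View pics/zt.png

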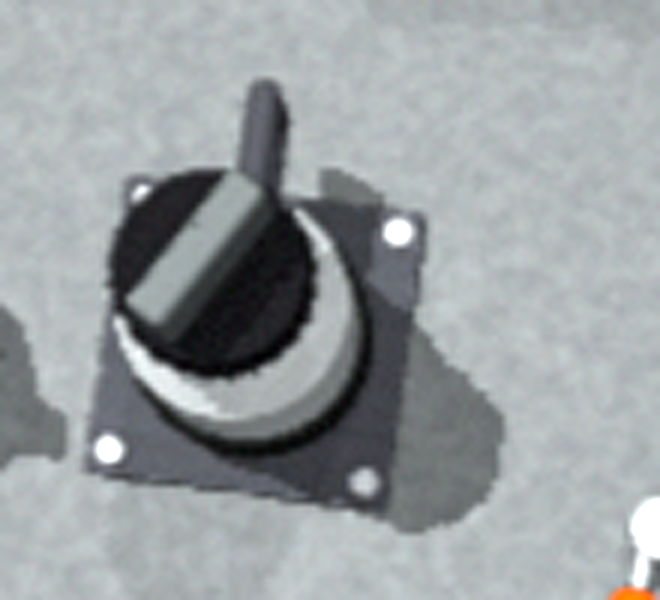

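View pics/zs.png

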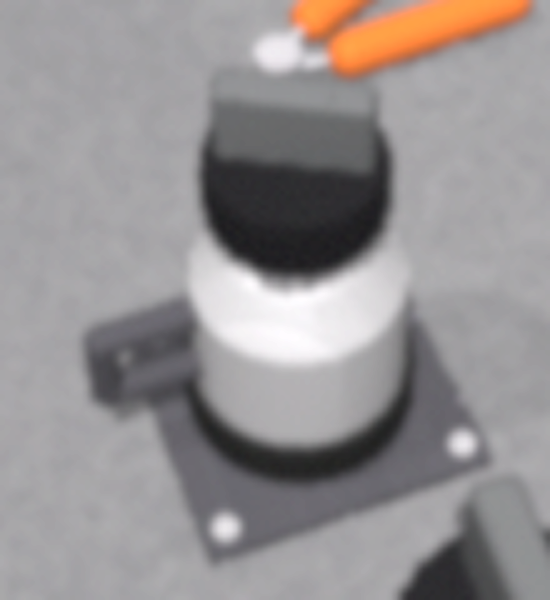

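```bash
cat > h.py <<'E'
import numpy as np,cv2,pickle
def ray(c,uv,z):
    R=c["world_to_cam"][:3,:3];t=c["world_to_cam"][:3,3]
    d=np.linalg.inv(c["mtx"])@np.array([uv[0],uv[1],1.]);d=R.T@np.array([d[0],-d[1],-d[2]])
    o=-R.T@t;return o+d*(z-o[2])/d[2]
def proj(c,p):
    q=c["world_to_cam"][:3,:3]@np.array(p)+c["world_to_cam"][:3,3]
    r=c["mtx"]@np.array([q[0],-q[1],-q[2]]);return r[:2]/r[2]
def barface(c,box,lo,hi,z):
    g=cv2.cvtColor(c["pixels"],cv2.COLOR_RGB2GRAY);m=np.zeros_like(g)
    x0,y0,x1,y1=box;m[y0:y1,x0:x1]=((g[y0:y1,x0:x1]>lo)&(g[y0:y1,x0:x1]<hi))
    n,l,st,ce=cv2.connectedComponentsWithStats(m)
    return g,m,l,st,ce
E
python3 - <<'E'
from h import *
c=pickle.load(open("top0.pkl","rb"))
sc=[np.array(p)/6+[160-.4,120-.4] for p in[(141,192),(398,232),(364,482),(108,449)]]
P=np.array([ray(c,p,.007) for p in sc]);print(P.round(4),P.mean(0).round(4))
for i in range(4):
    d=P[(i+1)%4]-P[i];print(np.linalg.norm(d).round(4),np.degrees(np.arctan2(d[1],d[0])).round(1))
co=[np.array(p)/6+[160-.4,120-.4] for p in[(236,174),(268,192),(160,318),(127,298)]]
B=np.array([ray(c,p,.1765) for p in co]);print(B.round(4),B.mean(0).round(4))
for i in range(4):
    d=B[(i+1)%4]-B[i];print(np.linalg.norm(d).round(4),np.degrees(np.arctan2(d[1],d[0])).round(1))
tip=np.array([264,85])/6+[159.6,119.6];T=ray(c,tip,.08);print("loop tip",T, np.degrees(np.arctan2(*(T-P.mean(0))[[1,0]])),np.linalg.norm((T-P.mean(0))[:2]))
t=c["pixels"][130:190,175:225];print(t[:,:,1][8:60:3,::2])
s=pickle.load(open("scene0.pkl","rb"))
print([proj(s,[*P.mean(0)[:2],z]).round(1) for z in(.006,.144,.176)])
print("slim top", ray(c,(389,198),.209))
E
```

```text
[[0.6424 0.2063 0.007 ]
 [0.628  0.111  0.007 ]
 [0.5346 0.1223 0.007 ]
 [0.5463 0.216  0.007 ]] [0.5878 0.1639 0.007 ]
0.0965 -98.6
0.0941 173.1
0.0944 82.9
0.0966 -5.7
[[0.6087 0.1513 0.1765]
 [0.6032 0.1416 0.1765]
 [0.5646 0.1731 0.1765]
 [0.5706 0.183  0.1765]] [0.5868 0.1623 0.1765]
0.0111 -119.4
0.0498 140.9
0.0116 59.0
0.0496 -39.8
loop tip [0.66320098 0.15376681 0.08      ] -7.655603829978746 0.07603518085887602
[[106 104 106 103 105 107  98  99 101 106 108 109 102  62  59  42  39 102
  102 104 100 107 104 106 108]
 [101 109 106 104 111 103 102 104 107 105 108 108 105  56  57  37  30 106
  104 103 103 103 107 107 107]
 [107 110 107 104 106 112 101 104 107 101 106 107  90  54  53  32  53 107
  107 104 103 106 105 108 110]
 [105 102 105 106 106 100  99 100 104 102 100 104  79  56  50  32  63 104
  106 105 107 110 103 104 106]
 [109 109 104  67  71  63  38  19  18  18  22  83  96  81  44  34  87 107
  107  77  64  65  71  96 104]
 [108 103  99  65  65  18  21  21  19  28  91  94  95  89  45  19  52  62
   54  51  46  53  64  64  65]
 [104 104 103  28  19  20  19  18  42  93  94
[... 630 characters left out ...]
   8  11  12  20  20  13  14
   90 108 102  89  55  12  35]
 [104  69  64 132  65  18  19  12   8  11   7  12  19  18  20   6  13  81
  103 102 101  70  45  11  38]
 [111  65  60  81 136 103  54   9   4  13   8   8   6   6  16  65 101  97
   98 102  78  66  30  13  35]
 [ 97  60  61  57  62 131 131 126  92  71  66  74  80  97  99 101  98  98
  102  78  68  50   9  31  35]
 [ 85  62  61  58  53  27  92 131 128 123  96  95  97  99  99  98  98  86
   68  70  51   8  23  39  39]
 [ 71  64  61  58  59  56  22  33  68  75 106 110 101  89  72  70  66  69
   64  26   6  22  35  39  36]]
[array([259.2, 272.4]), array([258.2, 226. ]), array([258., 213.])]
slim top [ 0.51687069 -0.17882905  0.209     ]
```

Call:
servo_tool --commands '[{"dx": -0.2, "dy": -0.12}, {"dx": -0.4, "dy": -0.24}, {"dx": -0.6, "dy": -0.37}, {"dx": -0.8, "dy": -0.5}, {"dx": -0.89, "dy": -0.555}, {"dx": -0.89, "dy": -0.555}]' --newtons 30

```text
validation failed for argument at $.co...
```

Call:
servo_tool --commands '[{"dx": -0.2, "dy": -0.12}, {"dx": -0.4, "dy": -0.24}, {"dx": -0.6, "dy": -0.37}, {"dx": -0.8, "dy": -0.5}, {"dx": -0.89, "dy": -0.555}, {"dx": -0.89, "dy": -0.555}]'

```text
validation failed for argument at $.co...
```

Call:
servo_tool --commands '[{"dx": -0.2, "dy": -0.12, "dz": 0, "twist": 0, "gripper": 1}, {"dx": -0.4, "dy": -0.24, "dz": 0, "twist": 0, "gripper": 1}, {"dx": -0.6, "dy": -0.37, "dz": 0, "twist": 0, "gripper": 1}, {"dx": -0.8, "dy": -0.5, "dz": 0, "twist": 0, "gripper": 1}, {"dx": -0.89, "dy": -0.555, "dz": 0, "twist": 0, "gripper": 1}, {"dx": -0.89, "dy": -0.555, "dz": 0, "twist": 0, "gripper": 1}]' --newtons 30

```text
clock: 0.7
eef_pos: [0.293, 0.4572, 0.2421]
tool_rot: [[-0.973, 0.232, 0.001], [0.232, 0.973, -0.002], [-0.002, -0.002, -1.0]]
ft_force: [-0.2, 1.0, 0.2]
gripper_width: 1.001
```

Call:
servo_tool --commands '[{"dx": -0.2, "dy": -0.12, "dz": 0, "twist": 0, "gripper": 1}, {"dx": -0.4, "dy": -0.24, "dz": 0, "twist": 0, "gripper": 1}, {"dx": -0.6, "dy": -0.37, "dz": 0, "twist": 0, "gripper": 1}, {"dx": -0.8, "dy": -0.5, "dz": 0, "twist": 0, "gripper": 1}, {"dx": -0.89, "dy": -0.555, "dz": 0, "twist": 0, "gripper": 1}, {"dx": -0.89, "dy": -0.555, "dz": 0, "twist": 0, "gripper": 1}, {"dx": -0.89, "dy": -0.555, "dz": 0, "twist": 0, "gripper": 1}]'

```text
clock: 1.4
eef_pos: [0.4372, 0.3131, 0.242]
tool_rot: [[-0.974, 0.225, -0.001], [0.225, 0.974, 0.001], [0.001, 0.0, -1.0]]
ft_force: [-0.2, 1.0, 0.1]
gripper_width: 1.002
```

Call:
servo_tool --commands '[{"dx": -0.2, "dy": -0.12, "dz": 0, "twist": 0.04, "gripper": 1}, {"dx": -0.4, "dy": -0.24, "dz": 0, "twist": 0.08, "gripper": 0.9}, {"dx": -0.6, "dy": -0.37, "dz": 0, "twist": 0.12, "gripper": 0.7}, {"dx": -0.8, "dy": -0.5, "dz": 0, "twist": 0.15, "gripper": 0.6}, {"dx": -0.89, "dy": -0.555, "dz": 0, "twist": 0.15, "gripper": 0.6}, {"dx": -0.89, "dy": -0.555, "dz": 0, "twist": 0.15, "gripper": 0.6}, {"dx": -0.89, "dy": -0.555, "dz": 0, "twist": 0.15, "gripper": 0.6}]'

```text
clock: 2.1
eef_pos: [0.5852, 0.1663, 0.2418]
tool_rot: [[-0.767, 0.642, -0.001], [0.642, 0.767, 0.001], [0.002, 0.0, -1.0]]
ft_force: [-0.6, 0.7, 0.1]
gripper_width: 0.596
```

```bash
cat > where.py <<'E'
from rig import manip
import numpy as np
s=manip.state();R=s["tool_rot"]
p=s["eef_pos"];print("t",s["clock"],p.round(4),"ty yaw",np.degrees(np.arctan2(R[1][1],R[0][1])).round(1),"tilt z",np.round(R[:,2],3),"w",s["gripper_width"],"F",np.round(s["ft_force"],1),"M",np.round(s["moment"],2),"q",np.round(s["joint_pos"],2))
d=R.T@(np.array([.587,.1628,p[2]])-p);print("to axis, frac",(d/.2).round(3))
E
python3 where.py
```

```text
t 2.1 [0.5852 0.1663 0.2418] ty yaw 50.1 tilt z [-0.001  0.001 -1.   ] w 0.5957136591482736 F [-0.6  0.7  0.1] M [ 0.04 -0.03 -0.02] q [-0.31  0.48 -0.01  1.55  0.    1.12  0.56]
to axis, frac [-0.018 -0.008 -0.   ]
```

Call:
servo_tool --commands '[{"dx": -0.018, "dy": -0.008, "dz": 0.1, "twist": 0, "gripper": 0.5}, {"dx": -0.018, "dy": -0.008, "dz": 0.2, "twist": 0, "gripper": 0.4}, {"dx": -0.018, "dy": -0.008, "dz": 0.3, "twist": 0, "gripper": 0.4}, {"dx": -0.018, "dy": -0.008, "dz": 0.39, "twist": 0, "gripper": 0.4}, {"dx": -0.018, "dy": -0.008, "dz": 0.39, "twist": 0, "gripper": 0.4}, {"dx": -0.018, "dy": -0.008, "dz": 0.39, "twist": 0, "gripper": 0.4}]' --newtons 20

```text
clock: 2.7
eef_pos: [0.587, 0.1625, 0.1647]
tool_rot: [[-0.767, 0.641, -0.001], [0.641, 0.767, 0.001], [0.001, 0.0, -1.0]]
ft_force: [1.6, 0.1, 0.5]
gripper_width: 0.401
```

```bash
python3 where.py
python3 - <<'E'
from rig import manip
import cv2,pickle
o=[]
import numpy as np
for n,(x,y) in(("scene",(200,160)),("top",(140,100))):
    c=manip.capture(n);o.append(cv2.resize(c["pixels"][y:y+120,x:x+130,::-1],None,fx=3,fy=3,interpolation=2))
cv2.imwrite("pics/a1.png",cv2.convertScaleAbs(np.hstack(o),alpha=1.6))
E
```

```text
t 2.7 [0.587  0.1625 0.1647] ty yaw 50.1 tilt z [-0.001  0.001 -1.   ] w 0.4006135047741512 F [1.6 0.1 0.5] M [ 0.   -0.01  0.05] q [-0.3   0.55 -0.01  1.65  0.    0.94  0.56]
to axis, frac [0.001 0.001 0.   ]
```

View pics/a1.png

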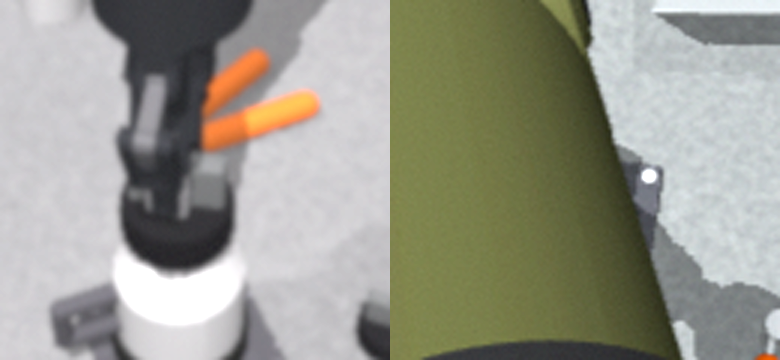

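The fingers straddle the bar at about (180,195) in the left-hand crop. The arm hides the cap from the top camera. I'll close on the bar now.

Call:
servo_tool --commands '[{"dx": 0, "dy": 0, "dz": 0, "twist": 0, "gripper": 0.2}, {"dx": 0, "dy": 0, "dz": 0, "twist": 0, "gripper": 0.1}, {"dx": 0, "dy": 0, "dz": 0, "twist": 0, "gripper": 0.1}, {"dx": 0, "dy": 0, "dz": 0, "twist": 0, "gripper": 0.1}, {"dx": 0, "dy": 0, "dz": 0, "twist": 0, "gripper": 0.1}]' --newtons 20

```text
clock: 3.3
eef_pos: [0.5884, 0.1605, 0.165]
tool_rot: [[-0.765, 0.644, 0.001], [0.644, 0.765, 0.001], [-0.001, 0.001, -1.0]]
ft_force: [-0.4, 0.5, 5.6]
gripper_width: 0.158
```

```bash
python3 where.py
```

```text
t 3.3 [0.5884 0.1605 0.165 ] ty yaw 49.9 tilt z [ 0.001  0.001 -1.   ] w 0.1584321507670259 F [-0.4  0.5  5.6] M [0.19 0.07 0.  ] q [-0.3   0.55 -0.01  1.65  0.    0.94  0.56]
to axis, frac [ 0.012  0.004 -0.   ]
```

Call:
servo_tool --commands '[{"dx": 0, "dy": 0, "dz": 0, "twist": -0.03, "gripper": 0.1}, {"dx": 0, "dy": 0, "dz": 0, "twist": -0.06, "gripper": 0.1}, {"dx": 0, "dy": 0, "dz": 0, "twist": -0.09, "gripper": 0.1}, {"dx": 0, "dy": 0, "dz": 0, "twist": -0.12, "gripper": 0.1}, {"dx": 0, "dy": 0, "dz": 0, "twist": -0.15, "gripper": 0.1}, {"dx": 0, "dy": 0, "dz": 0, "twist": -0.18, "gripper": 0.1}, {"dx": 0, "dy": 0, "dz": 0, "twist": -0.18, "gripper": 0.1}]'

```text
clock: 4.0
eef_pos: [0.5884, 0.1611, 0.1642]
tool_rot: [[-0.991, 0.132, 0.001], [0.132, 0.991, 0.002], [-0.001, 0.002, -1.0]]
ft_force: [1.2, 3.9, -0.3]
gripper_width: 0.157
```

```bash
python3 where.py
```

```text
t 4.0 [0.5884 0.1611 0.1642] ty yaw 82.4 tilt z [ 0.001  0.002 -1.   ] w 0.15651395102706045 F [ 1.2  3.9 -0.3] M [ 0.86 -0.51  0.  ] q [-0.2   0.55 -0.17  1.65  0.11  0.95  1.03]
to axis, frac [0.008 0.007 0.   ]
```

Call:
servo_tool --commands '[{"dx": 0, "dy": 0, "dz": 0, "twist": 0, "gripper": 0.19}, {"dx": 0, "dy": 0, "dz": 0, "twist": 0, "gripper": 0.22}, {"dx": 0, "dy": 0, "dz": 0, "twist": 0, "gripper": 0.22}, {"dx": 0, "dy": 0, "dz": 0, "twist": 0, "gripper": 0.22}]'

```text
clock: 4.4
eef_pos: [0.5877, 0.16, 0.1642]
tool_rot: [[-0.991, 0.134, -0.0], [0.134, 0.991, -0.001], [0.0, -0.001, -1.0]]
ft_force: [-0.7, -0.6, -0.1]
gripper_width: 0.223
```

```bash
python3 where.py
python3 - <<'E'
from rig import manip
import cv2,pickle
o=[]
import numpy as np
for n,(x,y) in(("scene",(200,160)),):
    c=manip.capture(n);o.append(cv2.resize(c["pixels"][y:y+120,x:x+130,::-1],None,fx=5,fy=5,interpolation=2))
cv2.imwrite("pics/a2.png",cv2.convertScaleAbs(np.hstack(o),alpha=1.6))
E
```

```text
t 4.4 [0.5877 0.16   0.1642] ty yaw 82.3 tilt z [-0.    -0.001 -1.   ] w 0.2229863263490783 F [-0.7 -0.6 -0.1] M [-0.01  0.04  0.01] q [-0.2   0.55 -0.16  1.65  0.11  0.95  1.03]
to axis, frac [ 0.005  0.013 -0.   ]
```

View pics/a2.png

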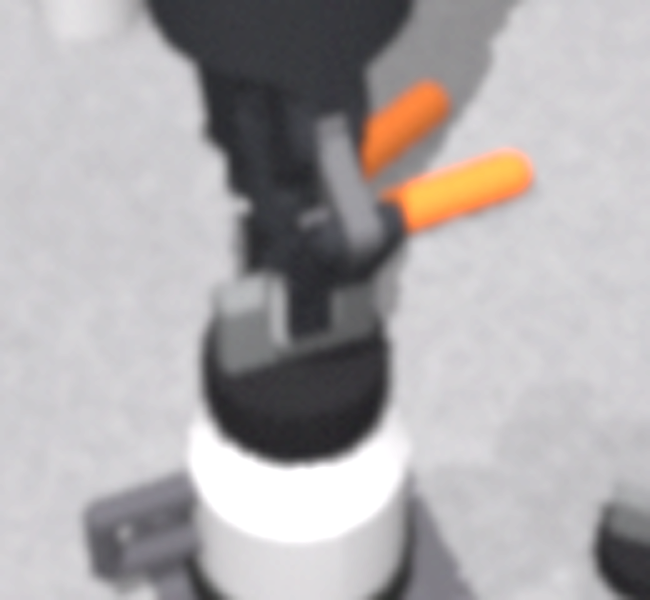

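```bash
cat > skirt.py <<'E'
from h import *
import sys
from rig import manip
c0=pickle.load(open("scene0.pkl","rb"));c1=manip.capture("scene")
def edge(c,u):
    g=cv2.GaussianBlur(c["pixels"][:,:,1].astype(np.float32),(3,1),0)[235:270,u];i=np.argmax(np.diff(g)>0)
    k=np.where((g[:-1]<85)&(g[1:]>=85))[0];return 235+k[0]+(85-g[k[0]])/(g[k[0]+1]-g[k[0]]) if len(k) else None
for u in range(250,270,3):print(u,edge(c0,u),edge(c1,u))
for z in(.1165,.107,.102):
    print(z,proj(c0,[.587,.163,z]).round(1),[max(proj(c0,[.587+.0325*np.cos(a),.163+.0325*np.sin(a),z])[1] for a in np.linspace(0,6.28,200)).round(2)])
E
python3 skirt.py
```

```text
250 248.12101911008358 250.20441989600658
253 249.78991597890854 251.4340659379959
256 250.47999998927116 252.1581632643938
259 250.37288135290146 252.10900473594666
262 250.38983049988747 251.87134504318237
265 249.48550724983215 251.36842104792595
268 248.2058823555708 250.41509434580803
0.1165 [258.6 235.9] [np.float64(251.48)]
0.107 [258.7 239.3] [np.float64(254.89)]
0.102 [258.7 241.1] [np.float64(256.66)]
```

Call:
servo_tool --commands '[{"dx": 0, "dy": 0.01, "dz": 0, "twist": 0, "gripper": 0.35}, {"dx": 0.005, "dy": 0.01, "dz": 0, "twist": 0, "gripper": 0.35}, {"dx": 0.005, "dy": 0.01, "dz": 0, "twist": 0, "gripper": 0.35}]'

```text
clock: 4.8
eef_pos: [0.587, 0.1626, 0.1643]
tool_rot: [[-0.991, 0.133, -0.0], [0.133, 0.991, 0.0], [0.0, 0.0, -1.0]]
ft_force: [0.8, 0.1, 0.2]
gripper_width: 0.352
```

```bash
python3 where.py; python3 skirt.py;  python3 - <<'E'
from rig import manip
import cv2,pickle
o=[]
import numpy as np
for n,(x,y) in(("scene",(200,160)),):
    c=manip.capture(n);o.append(cv2.resize(c["pixels"][y:y+120,x:x+130,::-1],None,fx=5,fy=5,interpolation=2))
cv2.imwrite("pics/a3.png",cv2.convertScaleAbs(np.hstack(o),alpha=1.6))
E
```

```text
t 4.8 [0.587  0.1626 0.1643] ty yaw 82.4 tilt z [-0.  0. -1.] w 0.3523404646867852 F [0.8 0.1 0.2] M [-0.02 -0.02 -0.03] q [-0.21  0.55 -0.16  1.65  0.11  0.95  1.03]
to axis, frac [0.    0.001 0.   ]
250 248.12101911008358 250.19662921130657
253 249.78991597890854 251.4438202381134
256 250.47999998927116 252.14507772028446
259 250.37288135290146 252.1047619059682
262 250.38983049988747 251.85549134016037
265 249.48550724983215 251.35602095723152
268 248.2058823555708 250.411392390728
0.1165 [258.6 235.9] [np.float64(251.48)]
0.107 [258.7 239.3] [np.float64(254.89)]
0.102 [258.7 241.1] [np.float64(256.66)]
```

View pics/a3.png

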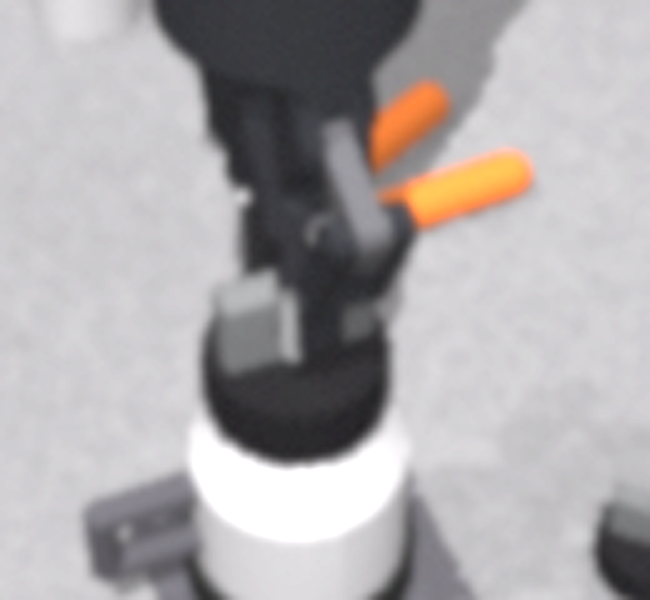

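Run:
```python
from h import *
c=pickle.load(open("scene0.pkl","rb"))
a=np.radians(-7.7);X=np.array([np.cos(a),np.sin(a)]);Y=np.array([-X[1],X[0]]);o=np.array([.587,.1628])
for z in(.1165,.112,.107):
    for n,sx,sy,h in(("near+x bot",27,7,27.5),("near+x top",27,7,59.5),("far+x top",27,-7,59.5),("near -x bot",-27,7,27.5)):
        q=proj(c,[*(o+X*sx/1e3+Y*sy/1e3),z+h/1e3]);print(z,n,((q-[200,160])*5+2).round(0))
# initial pic check: bar yaw -40
a=np.radians(-40);X=np.array([np.cos(a),np.sin(a)]);Y=np.array([-X[1],X[0]])
for n,sx,sy,h in(("near+x bot",27,7,27.5),("near+x top",27,7,59.5),("near -x bot",-27,7,27.5)):
    q=proj(c,[*(o+X*sx/1e3+Y*sy/1e3),.1165+h/1e3]);print("init",n,((q-[200,195])*5+2).round(0))
```

```text
0.1165 near+x bot [224. 367.]
0.1165 near+x top [219. 302.]
0.1165 far+x top [205. 271.]
0.1165 near -x bot [377. 321.]
0.112 near+x bot [224. 376.]
0.112 near+x top [220. 312.]
0.112 far+x top [206. 281.]
0.112 near -x bot [377. 330.]
0.107 near+x bot [225. 386.]
0.107 near+x top [221. 322.]
0.107 far+x top [206. 291.]
0.107 near -x bot [377. 340.]
init near+x bot [210. 158.]
init near+x top [205.  93.]
init near -x bot [371. 182.]
```

Run:
```python
from h import *
from rig import manip
c0=pickle.load(open("scene0.pkl","rb"));c1=manip.capture("scene");pickle.dump(c1,open("scene1.pkl","wb"))
o=[cv2.resize(c["pixels"][200:265,230:290,::-1],None,fx=6.5,fy=8,interpolation=0) for c in(c0,c1)]
cv2.imwrite("pics/cmp.png",cv2.convertScaleAbs(np.hstack(o),alpha=1.4))
for u in (238,242,256,259,262,276,280):
  for c in(c0,c1):print(u,c["pixels"][222:262,u,1])
```

```text
238 [115 114 115 115 115 114 112 111 112 113 115 116 117 117 118 118 120 119
 119 120 121 123 127 134 138 139 140 142 143 145 144 139 131 119 108  95
  84  74  68  70]
238 [128 127 128 129 129 128 127 129 128 128 127 127 128 129 129 129 128 129
 129 131 132 134 139 146 151 152 153 154 156 158 158 153 143 130 118 104
  92  81  75  77]
242 [ 62  57  53  47  39  35  33  32  32  31  30  28  27  25  26  31  36  40
  54  74  93 110 126 138 145 150 152 155 156 158 159 159 160 160 160 160
 159 156 149 139]
242 [102  92  79  66  59  52  50  46  44  40  38  35  33  30  29  28  31  35
  40  50  61  79 103 125 140 152 161 167 171 173 174 175 175 175 176 176
 175 171 164 151]
256 [ 74  74  73  72  68  57  42  34  32  33  33  31  32  32  31  32  33  30
  29  25  26  23  21  22  22  22  28  46  72  96 120 149 171 179 177 175
 175 175 178 180]
256 [ 99  99  99  97  97  96  96  94  89  76  56  41  36  36  36  35  36  36
  36  36  33  30  29  28  25  26  25  27  28  40  76 127 165 184 190 191
 191 192 195 198]
259 [ 73  74  73  71  69  62  48  38  34  32  33  34  32  32  32  33  33  31
  30  26  25  2
[... 551 characters left out ...]
86 187 188
 190 190 189 190]
276 [ 66  57  48  42  38  35  34  34  32  32  33  29  30  31  34  40  49  55
  62  76  92 104 115 128 137 142 144 146 148 149 150 152 152 153 153 153
 152 149 142 130]
276 [ 80  73  64  58  54  50  42  37  37  38  38  38  37  37  37  38  39  45
  51  63  76  91 105 121 136 149 157 160 162 163 164 165 167 167 168 168
 167 166 157 145]
280 [118 118 118 118 117 117 117 117 117 117 119 118 117 118 119 120 121 121
 119 120 120 122 125 129 131 134 137 139 140 138 135 133 128 122 114 103
  96  91  87  85]
280 [121 126 128 130 130 129 128 128 129 129 130 129 129 129 130 131 132 131
 129 130 132 134 137 141 144 147 150 153 154 151 149 145 140 133 124 114
 106  99  96  93]
```

View pics/cmp.png

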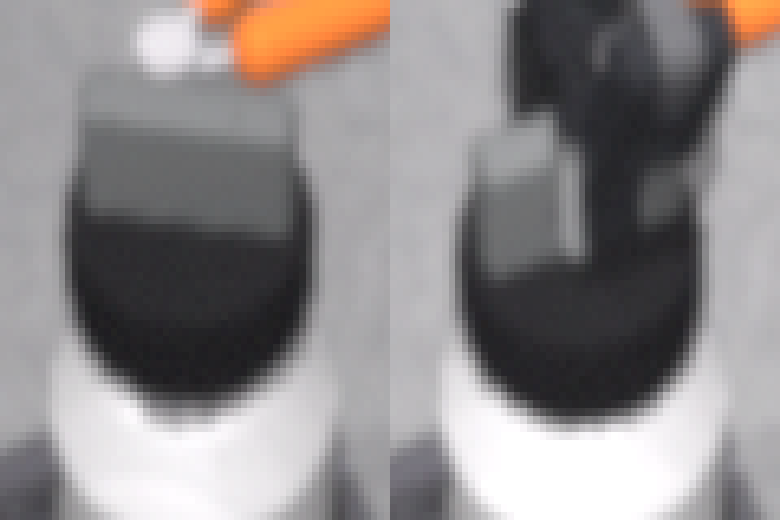

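Call:
servo_tool --commands '[{"dx": 0, "dy": 0, "dz": -0.15, "twist": 0, "gripper": 0.45}, {"dx": 0, "dy": 0, "dz": -0.35, "twist": 0, "gripper": 0.45}, {"dx": 0, "dy": 0.2, "dz": -0.4, "twist": 0, "gripper": 0.45}, {"dx": 0.2, "dy": 0.4, "dz": -0.4, "twist": 0, "gripper": 0.45}, {"dx": 0.3, "dy": 0.6, "dz": -0.4, "twist": 0, "gripper": 0.45}, {"dx": 0.4, "dy": 0.8, "dz": -0.4, "twist": 0, "gripper": 0.45}, {"dx": 0.5, "dy": 0.98, "dz": -0.4, "twist": 0, "gripper": 0.45}, {"dx": 0.5, "dy": 0.98, "dz": -0.4, "twist": 0, "gripper": 0.45}]'

```text
clock: 5.75
eef_pos: [0.5095, 0.3776, 0.2442]
tool_rot: [[-0.992, 0.123, -0.003], [0.123, 0.992, 0.005], [0.003, 0.004, -1.0]]
ft_force: [-0.0, -0.6, 0.4]
gripper_width: 0.448
```

```bash
python3 where.py;python3 - <<'E'
from h import *
from rig import manip
c=manip.capture("top");pickle.dump(c,open("top2.pkl","wb"));s=manip.capture("scene");pickle.dump(s,open("scene2.pkl","wb"))
a=cv2.resize(c["pixels"][130:200,165:235,::-1],(490,490),interpolation=2)
b=cv2.resize(s["pixels"][200:270,225:267+28,::-1],None,fx=4.2,fy=7,interpolation=2)
cv2.imwrite("pics/b.png",cv2.convertScaleAbs(np.hstack([a,b]),alpha=1.7))
E
```

```text
t 5.75 [0.5095 0.3776 0.2442] ty yaw 82.9 tilt z [-0.003  0.005 -1.   ] w 0.44790638133645805 F [-0.  -0.6  0.4] M [-0.03  0.03  0.07] q [-0.55  0.52 -0.2   1.47  0.1   1.16  0.68]
to axis, frac [-0.517 -1.018 -0.006]
```

View pics/b.png

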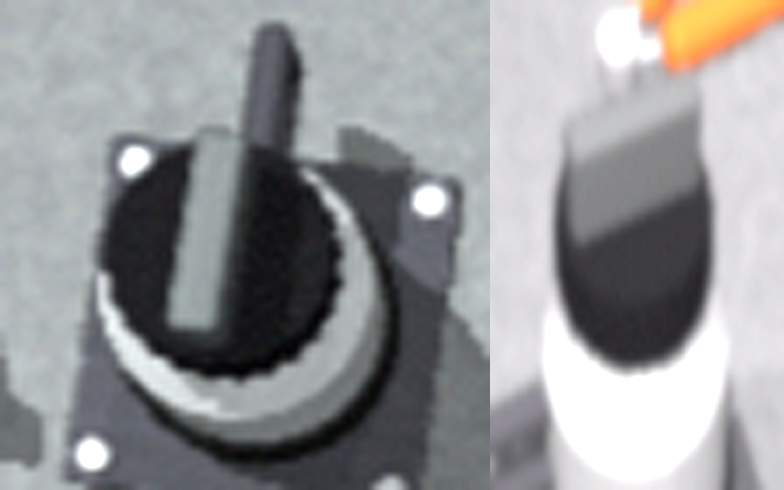

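Run:
```python
from h import *
c=pickle.load(open("top2.pkl","rb"));s=pickle.load(open("scene2.pkl","rb"))
co=[np.array(p)/7+[165-.43,130-.43] for p in[(198,130),(240,134),(213,333),(168,327)]]
for z in(.1765,.167):
    B=np.array([ray(c,p,z) for p in co]);d=(B[0]+B[1]-B[2]-B[3])/2
    print(z,B.mean(0).round(4),np.linalg.norm(d),np.degrees(np.arctan2(d[1],d[0])))
# Scene bar corners (near+x bot, near+x top, near-x bot)
o=np.array([.587,.1628])
for p in[(576,243),(570,165),(697,183),(697,92)]:print("obs",(225+(p[0]-490)/4.2-.38),200+p[1]/7-.43)
for yaw in(-8,-12):
  a=np.radians(yaw);X=np.array([np.cos(a),np.sin(a)]);Y=np.array([-X[1],X[0]])
  for z in(.1165,.107):
    for sx,h in((27,27.5),(27,59.5),(-27,27.5),(-27,59.5)):
        print(yaw,z,sx,h,proj(s,[*(o+X*sx/1e3+Y*.007),z+h/1e3]).round(1))
# skirt circle via dark mask in both top images
for f in("top0.pkl","top2.pkl"):
    k=pickle.load(open(f,"rb"));g=k["pixels"][:,:,1];
    w=g[135:200,170:220];
    pts=[]
    # leftmost dark per row
    for r in range(150,180):
        row=g[r,168:200].astype(float);j=np.where(row<45)[0]
        if len(j):pts.append((r,168+j[0]))
    print(f,pts[:30:3])
```

```text
0.1765 [0.5831 0.16   0.1765] 0.052123572697603246 -6.809046197861043
0.167 [0.585  0.1612 0.167 ] 0.05281215145347246 -6.809046197861052
obs 245.0961904761905 234.28428571428572
obs 243.66761904761904 223.14142857142858
obs 273.9057142857143 225.71285714285713
obs 273.9057142857143 212.71285714285713
-8 0.1165 27 27.5 [244.3 233. ]
-8 0.1165 27 59.5 [243.4 220. ]
-8 0.1165 -27 27.5 [275.1 223.9]
-8 0.1165 -27 59.5 [275.5 210.8]
-8 0.107 27 27.5 [244.5 236.7]
-8 0.107 27 59.5 [243.7 224. ]
-8 0.107 -27 27.5 [275.  227.6]
-8 0.107 -27 59.5 [275.4 214.8]
-12 0.1165 27 27.5 [243.7 232.3]
-12 0.1165 27 59.5 [242.8 219.3]
-12 0.1165 -27 27.5 [275.2 224.8]
-12 0.1165 -27 59.5 [275.6 211.7]
-12 0.107 27 27.5 [243.9 235.9]
-12 0.107 27 59.5 [243.1 223.2]
-12 0.107 -27 27.5 [275.1 228.5]
-12 0.107 -27 59.5 [275.5 215.7]
top0.pkl [(150, np.int64(187)), (153, np.int64(184)), (156, np.int64(181)), (159, np.int64(180)), (162, np.int64(179)), (165, np.int64(179)), (168, np.int64(179)), (171, np.int64(179)), (174, np.int64(182)), (177, np.int64(184))]
top2.pkl [(151, np.int64(189)), (154, np.int64(186)), (157, np.int64(182)), (160, np.int64(181)), (163, np.int64(180)), (166, np.int64(180)), (169, np.int64(181)), (172, np.int64(181)), (175, np.int64(183)), (178, np.int64(186))]
```

Call:
servo_tool --commands '[{"dx": -0.1, "dy": -0.2, "dz": 0, "twist": 0, "gripper": 0.2}, {"dx": -0.2, "dy": -0.4, "dz": 0, "twist": 0, "gripper": 0.0}, {"dx": -0.3, "dy": -0.6, "dz": 0, "twist": 0, "gripper": 0.0}, {"dx": -0.4, "dy": -0.8, "dz": 0, "twist": 0, "gripper": 0.0}, {"dx": -0.51, "dy": -1, "dz": 0.1, "twist": 0, "gripper": 0.0}, {"dx": -0.51, "dy": -1, "dz": 0.2, "twist": 0, "gripper": 0.0}, {"dx": -0.51, "dy": -1, "dz": 0.23, "twist": 0, "gripper": 0.0}, {"dx": -0.51, "dy": -1, "dz": 0.23, "twist": 0, "gripper": 0.0}]'

```text
clock: 6.65
eef_pos: [0.5881, 0.1576, 0.1976]
tool_rot: [[-0.991, 0.134, -0.002], [0.134, 0.991, -0.0], [0.002, -0.0, -1.0]]
ft_force: [0.6, 0.4, 0.9]
gripper_width: 0.002
```

```bash
python3 where.py
```

```text
t 6.65 [0.5881 0.1576 0.1976] ty yaw 82.3 tilt z [-0.002 -0.    -1.   ] w 0.0016699017326282388 F [0.6 0.4 0.9] M [ 0.    0.01 -0.03] q [-0.2   0.52 -0.17  1.61  0.1   1.02  1.04]
to axis, frac [0.009 0.025 0.   ]
```

Call:
servo_tool --commands '[{"dx": 0.005, "dy": 0.02, "dz": 0.01, "twist": 0, "gripper": 0.0}, {"dx": 0.008, "dy": 0.02, "dz": 0.03, "twist": 0, "gripper": 0.0}, {"dx": 0.008, "dy": 0.02, "dz": 0.05, "twist": 0, "gripper": 0.0}, {"dx": 0.008, "dy": 0.02, "dz": 0.065, "twist": 0, "gripper": 0.0}, {"dx": 0.008, "dy": 0.02, "dz": 0.065, "twist": 0, "gripper": 0.0}]'

```text
clock: 7.15
eef_pos: [0.5872, 0.1625, 0.1848]
tool_rot: [[-0.991, 0.133, -0.001], [0.133, 0.991, -0.0], [0.001, -0.0, -1.0]]
ft_force: [-0.6, 0.3, 0.1]
gripper_width: 0.0
```

Call:
servo_tool --commands '[{"dx": 0, "dy": 0, "dz": 0.01, "twist": 0, "gripper": 0.0}, {"dx": 0, "dy": 0, "dz": 0.02, "twist": 0, "gripper": 0.0}, {"dx": 0, "dy": 0, "dz": 0.02, "twist": 0, "gripper": 0.0}]'

```text
clock: 7.45
eef_pos: [0.5875, 0.1622, 0.181]
tool_rot: [[-0.991, 0.133, -0.0], [0.133, 0.991, -0.0], [0.0, -0.0, -1.0]]
ft_force: [-0.5, 0.6, -0.5]
gripper_width: 0.0
```

```bash
python3 where.py
```

```text
t 7.45 [0.5875 0.1622 0.181 ] ty yaw 82.3 tilt z [-0. -0. -1.] w 0.0001757320091005695 F [-0.5  0.6 -0.5] M [ 0.02  0.02 -0.02] q [-0.21  0.53 -0.17  1.63  0.1   0.99  1.03]
to axis, frac [0.003 0.003 0.   ]
```

Fingertips are at 0.170 with no contact. I'll keep going down.

Call:
servo_tool --commands '[{"dx": 0, "dy": 0, "dz": 0.01, "twist": 0, "gripper": 0.0}, {"dx": 0, "dy": 0, "dz": 0.015, "twist": 0, "gripper": 0.0}, {"dx": 0, "dy": 0, "dz": 0.015, "twist": 0, "gripper": 0.0}]'

```text
clock: 7.75
eef_pos: [0.5875, 0.1623, 0.1781]
tool_rot: [[-0.991, 0.133, -0.0], [0.133, 0.991, -0.0], [0.0, -0.0, -1.0]]
ft_force: [-0.2, 0.5, 0.3]
gripper_width: 0.003
```

Call:
servo_tool --commands '[{"dx": 0, "dy": 0, "dz": 0.005, "twist": 0, "gripper": 0.0}, {"dx": 0, "dy": 0, "dz": 0.01, "twist": 0, "gripper": 0.0}, {"dx": 0, "dy": 0, "dz": 0.01, "twist": 0, "gripper": 0.0}]'

```text
clock: 8.05
eef_pos: [0.588, 0.1625, 0.177]
tool_rot: [[-0.991, 0.133, 0.001], [0.133, 0.991, 0.0], [-0.001, 0.001, -1.0]]
ft_force: [-0.5, 0.9, 5.1]
gripper_width: 0.0
```

The tips touched at TCP 0.177, which puts the bar top at about 0.166 and the cap origin at about 0.107. The cap has dropped in. Next I'll regrip lower on the bar.

Call:
servo_tool --commands '[{"dx": 0, "dy": 0, "dz": -0.06, "twist": 0, "gripper": 0.1}, {"dx": 0, "dy": 0, "dz": -0.06, "twist": 0, "gripper": 0.4}, {"dx": 0, "dy": 0, "dz": -0.06, "twist": 0, "gripper": 0.4}, {"dx": 0, "dy": 0, "dz": -0.06, "twist": 0, "gripper": 0.4}, {"dx": 0, "dy": 0, "dz": 0.0, "twist": 0, "gripper": 0.4}, {"dx": 0, "dy": 0, "dz": 0.06, "twist": 0, "gripper": 0.4}, {"dx": 0, "dy": 0, "dz": 0.115, "twist": 0, "gripper": 0.4}, {"dx": 0, "dy": 0, "dz": 0.115, "twist": 0, "gripper": 0.4}]'

```text
clock: 8.85
eef_pos: [0.5862, 0.1619, 0.1506]
tool_rot: [[-0.991, 0.133, -0.004], [0.133, 0.991, -0.001], [0.004, -0.002, -1.0]]
ft_force: [-0.5, 1.0, 0.3]
gripper_width: 0.399
```

Call:
servo_tool --commands '[{"dx": 0, "dy": 0, "dz": 0, "twist": 0, "gripper": 0.2}, {"dx": 0, "dy": 0, "dz": 0, "twist": 0, "gripper": 0.1}, {"dx": 0, "dy": 0, "dz": 0, "twist": 0, "gripper": 0.1}, {"dx": 0, "dy": 0, "dz": 0, "twist": 0, "gripper": 0.1}]' --newtons 25

```text
clock: 9.25
eef_pos: [0.5877, 0.1624, 0.1536]
tool_rot: [[-0.991, 0.133, 0.0], [0.133, 0.991, 0.0], [-0.0, 0.0, -1.0]]
ft_force: [1.4, 0.1, -1.1]
gripper_width: 0.158
```

```bash
python3 where.py
```

```text
t 9.25 [0.5877 0.1624 0.1536] ty yaw 82.3 tilt z [ 0.  0. -1.] w 0.15840232159381007 F [ 1.4  0.1 -1.1] M [-0.02  0.04  0.07] q [-0.21  0.56 -0.16  1.67  0.11  0.92  1.03]
to axis, frac [ 0.004  0.002 -0.   ]
```

Call:
servo_tool --commands '[{"dx": 0, "dy": 0, "dz": 0.002, "twist": 0.03, "gripper": 0.1}, {"dx": 0, "dy": 0, "dz": 0.004, "twist": 0.06, "gripper": 0.1}, {"dx": 0, "dy": 0, "dz": 0.006, "twist": 0.09, "gripper": 0.1}, {"dx": 0, "dy": 0, "dz": 0.008, "twist": 0.12, "gripper": 0.1}, {"dx": 0, "dy": 0, "dz": 0.01, "twist": 0.15, "gripper": 0.1}, {"dx": 0, "dy": 0, "dz": 0.012, "twist": 0.18, "gripper": 0.1}, {"dx": 0, "dy": 0, "dz": 0.014, "twist": 0.21, "gripper": 0.1}, {"dx": 0, "dy": 0, "dz": 0.014, "twist": 0.21, "gripper": 0.1}]'

```text
clock: 10.05
eef_pos: [0.5875, 0.1626, 0.1506]
tool_rot: [[-0.701, 0.713, 0.0], [0.713, 0.701, -0.0], [-0.0, 0.0, -1.0]]
ft_force: [0.2, -0.2, -1.7]
gripper_width: 0.153
```

```bash
python3 where.py
```

```text
t 10.05 [0.5875 0.1626 0.1506] ty yaw 44.5 tilt z [ 0. -0. -1.] w 0.1531586993588779 F [ 0.2 -0.2 -1.7] M [-0.    0.02  0.06] q [-0.33  0.56  0.02  1.67 -0.02  0.91  0.48]
to axis, frac [ 0.003 -0.001 -0.   ]
```

Call:
servo_tool --commands '[{"dx": 0, "dy": 0, "dz": 0.002, "twist": 0.03, "gripper": 0.1}, {"dx": 0, "dy": 0, "dz": 0.004, "twist": 0.06, "gripper": 0.1}, {"dx": 0, "dy": 0, "dz": 0.006, "twist": 0.09, "gripper": 0.1}, {"dx": 0, "dy": 0, "dz": 0.008, "twist": 0.12, "gripper": 0.1}, {"dx": 0, "dy": 0, "dz": 0.01, "twist": 0.14, "gripper": 0.1}, {"dx": 0, "dy": 0, "dz": 0.011, "twist": 0.155, "gripper": 0.1}, {"dx": 0, "dy": 0, "dz": 0.011, "twist": 0.155, "gripper": 0.1}]'

```text
clock: 10.75
eef_pos: [0.5875, 0.1623, 0.1484]
tool_rot: [[-0.288, 0.958, -0.0], [0.958, 0.288, -0.0], [-0.0, -0.0, -1.0]]
ft_force: [-0.2, 0.5, -1.2]
gripper_width: 0.163
```

```bash
python3 where.py
```

```text
t 10.75 [0.5875 0.1623 0.1484] ty yaw 16.8 tilt z [-0. -0. -1.] w 0.162858362925121 F [-0.2  0.5 -1.2] M [-0.17  0.08  0.04] q [-0.41  0.57  0.16  1.67 -0.11  0.91  0.09]
to axis, frac [ 0.003 -0.002 -0.   ]
```

Call:
servo_tool --commands '[{"dx": 0, "dy": 0, "dz": 0, "twist": 0.01, "gripper": 0.1}, {"dx": 0, "dy": 0, "dz": 0, "twist": 0.02, "gripper": 0.1}, {"dx": 0, "dy": 0, "dz": 0, "twist": 0.02, "gripper": 0.1}]'

```text
clock: 11.05
eef_pos: [0.5875, 0.1622, 0.1484]
tool_rot: [[-0.226, 0.974, -0.0], [0.974, 0.226, -0.001], [-0.001, -0.0, -1.0]]
ft_force: [-0.8, -2.2, 0.9]
gripper_width: 0.156
```

```bash
python3 where.py
```

```text
t 11.05 [0.5875 0.1622 0.1484] ty yaw 13.1 tilt z [-0.    -0.001 -1.   ] w 0.1559653330032257 F [-0.8 -2.2  0.9] M [-0.46  0.19  0.8 ] q [-0.42  0.57  0.18  1.67 -0.12  0.91  0.03]
to axis, frac [ 0.003 -0.002 -0.   ]
```

The moment rose to 0.8 N m, so the cap is against the stop. I'll release it, rise and move aside to check.

Call:
servo_tool --commands '[{"dx": 0, "dy": 0, "dz": 0, "twist": -0.01, "gripper": 0.25}, {"dx": 0, "dy": 0, "dz": 0, "twist": -0.01, "gripper": 0.4}, {"dx": 0, "dy": 0, "dz": 0, "twist": -0.01, "gripper": 0.4}, {"dx": 0, "dy": 0, "dz": 0, "twist": -0.01, "gripper": 0.4}, {"dx": 0, "dy": 0, "dz": -0.2, "twist": -0.01, "gripper": 0.4}, {"dx": 0, "dy": 0, "dz": -0.4, "twist": -0.01, "gripper": 0.4}, {"dx": 0, "dy": 0, "dz": -0.5, "twist": -0.01, "gripper": 0.4}, {"dx": 0, "dy": 0, "dz": -0.5, "twist": -0.01, "gripper": 0.4}]'

```text
clock: 11.85
eef_pos: [0.5892, 0.1627, 0.2519]
tool_rot: [[-0.256, 0.967, 0.006], [0.967, 0.256, 0.002], [0.0, 0.007, -1.0]]
ft_force: [0.2, 0.6, 0.0]
gripper_width: 0.401
```

Call:
servo_tool --commands '[{"dx": 0.2, "dy": 0, "dz": 0, "twist": 0, "gripper": 0.4}, {"dx": 0.4, "dy": 0, "dz": 0, "twist": 0, "gripper": 0.4}, {"dx": 0.6, "dy": 0, "dz": 0, "twist": 0, "gripper": 0.4}, {"dx": 0.8, "dy": -0.1, "dz": 0, "twist": 0, "gripper": 0.4}, {"dx": 1, "dy": -0.2, "dz": 0, "twist": 0, "gripper": 0.4}, {"dx": 1, "dy": -0.2, "dz": 0, "twist": 0, "gripper": 0.4}, {"dx": 1, "dy": -0.2, "dz": 0, "twist": 0, "gripper": 0.4}]'

```text
clock: 12.55
eef_pos: [0.4963, 0.3465, 0.2472]
tool_rot: [[-0.259, 0.966, -0.001], [0.966, 0.259, -0.001], [-0.0, -0.002, -1.0]]
ft_force: [0.7, -0.4, -0.6]
gripper_width: 0.401
```

```bash
python3 where.py;python3 - <<'E'
from h import *
from rig import manip
c=manip.capture("top");pickle.dump(c,open("top3.pkl","wb"));s=manip.capture("scene");pickle.dump(s,open("scene3.pkl","wb"))
a=cv2.resize(c["pixels"][130:200,165:235,::-1],(490,490),interpolation=2)
b=cv2.resize(s["pixels"][200:270,225:267+28,::-1],None,fx=4.2,fy=7,interpolation=2)
cv2.imwrite("pics/d.png",cv2.convertScaleAbs(np.hstack([a,b]),alpha=1.7))
t0=pickle.load(open("top0.pkl","rb"))
print("slim diff",np.abs(c["pixels"][170:240,340:410].astype(int)-t0["pixels"][170:240,340:410]).mean())
E
python3 skirt.py
```

```text
t 12.55 [0.4963 0.3465 0.2472] ty yaw 15.0 tilt z [-0.001 -0.001 -1.   ] w 0.4013315593839101 F [ 0.7 -0.4 -0.6] M [-0.03 -0.04 -0.  ] q [-0.75  0.47  0.17  1.55 -0.08  1.13 -0.31]
to axis, frac [-1.005  0.2    0.   ]
slim diff 2.466938775510204
250 248.12101911008358 252.84177213907242
253 249.78991597890854 254.0235294122249
256 250.47999998927116 254.63333332538605
259 250.37288135290146 254.77528089284897
262 250.38983049988747 254.64670658111572
265 249.48550724983215 253.7664670944214
268 248.2058823555708 252.7894737124443
0.1165 [258.6 235.9] [np.float64(251.48)]
0.107 [258.7 239.3] [np.float64(254.89)]
0.102 [258.7 241.1] [np.float64(256.66)]
```

View pics/d.png

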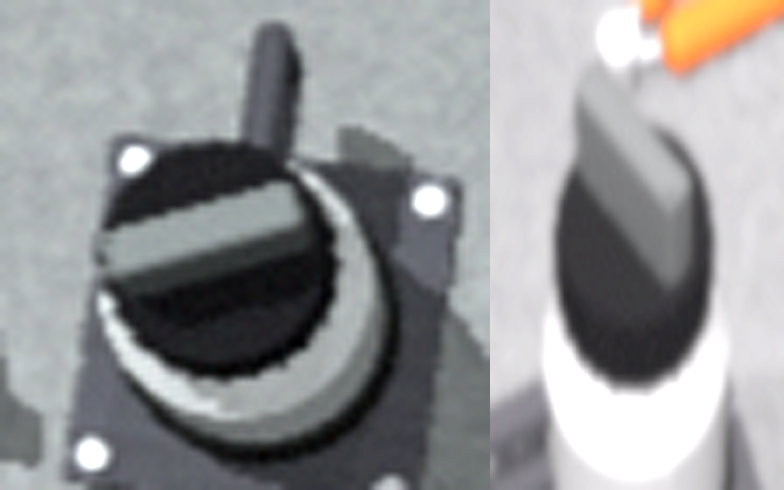

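Run:
```python
from h import *
c=pickle.load(open("top3.pkl","rb"))
co=[np.array(p)/7+[165-.43,130-.43] for p in[(291,180),(306,222),(110,278),(100,235)]]
for z in(.1615,.1665):
    B=np.array([ray(c,p,z) for p in co]);d=(B[0]+B[1]-B[2]-B[3])/2
    print(z,B.mean(0).round(4),np.linalg.norm(d),np.degrees(np.arctan2(d[1],d[0])))
```

```text
0.1615 [0.5867 0.1627 0.1615] 0.052447436891640206 -73.20636033217669
0.1665 [0.5856 0.162  0.1665] 0.05209022617428559 -73.20636033217666
```

```bash
python3 -c "
from rig import manip
print(manip.close_job())"
```

```text
the job is handed in; nothing more can be done
None
```

The cap is screwed down to its stop on the wide flask and released, and I handed the job in at about 12.6 s. No verdict is reported at hand-in.

**What I did:** I gripped the cap's bar and turned it about 33° anticlockwise into line with the loop, then let go so it dropped in. I regripped it, turned it clockwise until the twisting moment rose to 0.8 N m, then released, rose and moved clear.

**Drop onto the thread:**
- **Fingertip touch:** closed fingertips met the bar top at about 0.166 m, which puts the cap at about 0.107 m, the dropped-in height.
- **Angle:** the bar measured −6.8°, against −7.3° for the loop.

**Final state:**
- **Angle:** the bar measured −73.2°, about 66° clockwise of the loop, which is home.
- **Centring:** the cap centre is at (0.587, 0.163) m, within about 1 mm of the flask axis.
- **Slim flask:** I never went near it, and its image patch is almost unchanged.
- **Robot:** wrist forces read near zero, so it is touching nothing.

**Check that disagreed:** in the side camera the rim moved less than expected. It had moved 1.7 px after the drop (expected 3.4) and 4.3 px by the end (expected 5.2). I put this down to shadow under the rim. The fingertip touch settled the drop height. The final height was not probed the same way; it rests on the angle, the stop and the top view.

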